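# Clear the gear pile: lamp, tin, battery and case each to its place

### The job

Take the little gear pile on the glass shelf apart from the top down: first stand the headlamp in the middle of the chrome turntable, then lay the round tin inside the open aluminium case and seat the square battery in its charging cradle (either of the two first). Last, slide the flat case they were lying on in under the low glass riser from its near, open side until its near end is flush with the riser's front edge. Leave everything upright and do not shift the bowl or the whistle.

Things in the scene. Friction and masses are not known exactly. Their poses are not given: they have to be found in the camera images.
- headlamp: Silver round headlamp unit without strap, lens up: an upright cylinder 42 mm in diameter, 34 mm high, about 90 g. It stands on top of the pile, on either the tin or the battery (it varies). Origin: centre of its underside, z up.
- tin: Round flat steel tin: 50 mm in diameter, 28 mm high, about 80 g. It lies on one half of the flat case, beside the battery with a 12 mm gap; one of the two also carries the headlamp. Origin: centre of its underside, z up.
- battery: Square black battery pack with four small white dots on top: 50 x 50 mm, 28 mm high, about 120 g. It lies on the other half of the flat case, its sides parallel to the case's. Origin: centre of its underside, x and y square to its sides, z up.
- flat_case: Flat closed aluminium case, the base of the pile: 124 mm long (its x), 62 mm wide (its y), 24 mm high, about 180 g, loose on the shelf (shelf top at height 0). The tin and the battery lie on it centred 31 mm either side of its middle along x. Origin: centre of its underside.
- turntable: Chrome turntable, does not turn: a disc 200 mm in diameter whose flat top is 16 mm above the shelf. Four carabiners are fixed flat on it all round, 8 mm high, leaving free a circle 104 mm in diameter in the middle, where a 52 mm black rubber dot marks the headlamp's place. Origin: on the disc's axis at shelf height.
- open_case: Small open aluminium case, fixed: a shallow square base 90 x 90 mm outside, walls 3 mm thick and 18 mm high, inner floor 3 mm above the shelf, 84 x 84 mm inside. Its lid is hinged on the +x side, stands open leaning 30 degrees back away from the base, and reaches about 95 mm above the shelf. Origin: centre of the base at shelf height.
- cradle: Grey charging cradle, fixed: a square tray 78 x 78 mm outside with a rim 10 mm high above the shelf and 6 mm thick, recess 66 x 66 mm, inner floor about 6 mm above the shelf (a small socket block sits outside on its +x side). Origin: centre of the tray at shelf height, x and y square to its sides.
- riser: Low riser, fixed: clear glass plate 124 mm deep (x), 98 mm wide (y), 6 mm thick, on two aluminium side panels; the space beneath is 34 mm high and 86 mm wide, the top 40 mm above the shelf. Open at both ends; its front is the -x end, facing the robot, with a dark steel strip along the glass edge. Flat case, long axis along x, is home when centred on the riser. Origin: footprint centre at shelf height.
- bowl: White ceramic bowl, loose, to be left alone: 110 mm across the rim, 45 mm high. Origin: centre of its underside.
- whistle: Green plastic whistle, loose, to be left alone: about 47 x 22 mm, 18 mm high. Origin: under its middle at shelf height.

How it is judged:
On the way, in this order (a step that is already met when the one before it is completed fails the run):
1. the headlamp stands in the middle of the turntable (horizontal distance between headlamp and turntable below 0.013 m and height (world z) of headlamp between 0.01 and 0.022 m and angle between headlamp's own z axis and vertical below 0.15 rad and linear speed of headlamp below 0.02 m/s), for 0.2 s.
2. the tin lies in the open case and the battery in its cradle (horizontal distance between tin and open_case below 0.026 m and height (world z) of tin below 0.009 m and angle between tin's own z axis and vertical below 0.15 rad and horizontal distance between battery and cradle below 0.013 m and height (world z) of battery below 0.0085 m and angle between battery's own z axis and vertical below 0.1 rad and linear speed of each of tin, battery below 0.02 m/s), for 0.2 s.
3. the flat case is fully under the riser (x of flat_case in the frame of riser between -0.015 and 0.015 m and y of flat_case in the frame of riser between -0.014 and 0.014 m and height (world z) of flat_case below 0.006 m and angle between the x axis of flat_case and the x axis of riser, either way round below 0.2 rad and angle between flat_case's own z axis and vertical below 0.1 rad and linear speed of flat_case below 0.02 m/s), for 0.2 s.
At the end, for the whole second after the job is handed in: Upright, released, at rest: headlamp on the turntable within 13 mm of its centre; tin on the open case's floor; battery on the cradle's floor within 13 mm of centre; flat case on the shelf under the riser, near end flush with the front edge within 15 mm, 14 mm sideways, 0.2 rad straight (all of step 1 and all of step 2 and all of step 3); the robot touches nothing.
It fails at once if the bowl was shifted (30 mm) (distance of bowl from where it was at the start of the episode above 0.03 m).
It fails at once if the whistle was shifted (30 mm) (distance of whistle from where it was at the start of the episode above 0.03 m).
It also fails if it takes over 136 s, if anything falls off the work surface, if the arm or the gripper's body presses on something with over 40 N, if the wrist force passes 120 N, or if a joint passes its speed limit or range.

### The arm

A 6-joint arm with a two-finger parallel gripper is mounted at the origin on the work surface. World frame = base frame: x ahead of the robot, y to its left, z up, the work surface at z = 0. Lengths are in m, angles in rad, forces in N, time in s.
With the tool pointing down it reaches from about 0.35 to 0.8 m from the base axis. Payload 7.3 kg.
Tool frame: the origin (TCP) lies at the very end of the fingers, on their centre line; the grasp point (between the pads) lies 19 mm behind it (r.grasp_offset is the distance from the TCP to the grasp point, in m); z points along the fingers, y is the line along which they close (so a half turn about z gives the same grasp; the last joint's range is limited). The gripper opens to 85 mm and grips with 20 to 120 N. Pads are 22 mm wide; open, the fingers measure 114 mm over their backs; the gripper's body (76 mm by 85 mm) begins 54 mm behind the grasp point. The pads swing forward as they close: fully open they stand 13 mm farther back than shut.
Start: joints at [1.07, 0.342, 1.524, -0, 1.275, -0.146], TCP at [0.182, 0.492, 0.231] pointing down, gripper open.
Joint ranges: [-2.53, 2.53], [-0.77, 2.02], [0.04, 2.7], [-1, 4.14], [0.28, 2.66], [-3.11, 3.11]. Speed limits (rad/s): [2.57, 2.57, 3.14, 3.14, 3.14, 3.14].

### API

Orientations are given as a rotation vector (axis times angle).
In Python, from bench import r gives the robot as it stands.
- The arm moves only by the tool play_rows, never from a script. Its argument "commands" is a list of rows, each a list of 7 numbers: the turn, a rotation vector about the world's x, y, z in rad, then the shift along the world's x, y, z in mm, then the closure, from 0 (fully open) to 1 (shut). In form: [[wx, wy, wz, x, y, z, grip], ...]. A call has 1 to 20 rows; each row shifts and turns the commanded pose from where the row before left it; what a row does not reach is not made up. A row lasts 1/8 s, in which the tool goes at most 62.5 mm and 10.7 degrees, less where a joint would pass 70% of its speed; a pose out of reach is approached as far as the arm can. A call is refused whole if a number of a shift passes 62.5 or a number of a turn 0.188, either way. A call with a gripper value outside its range is refused whole. The fingers move at their own pace and stop on an object; "squeeze" is the grip in N (left out, the last holds). Time passes only in rows, so rows that do not move let the fingers close. It gives the time, the measured TCP pose, the force, the opening and the grip force at its end, in the units of the state.
- r.sense(): the state, without advancing time (a new reading comes with each control period).
- r.capture(name): name is "scene" or "top" or "wrist"; returns a dict with "img" (420x560x3 uint8, red, green, blue), "intrinsics" (3x3 intrinsics, pixels), "rvec" (rotation vector, rad) and "tvec" (3), from world to camera coordinates, as OpenCV has them. Camera axes: x right, y down, z forward; pixel columns grow to the right and rows downward; lengths in m; the calibration is good to about 2 mm. The wrist camera is an equidistant fisheye: a pixel r from the principal point sees the ray r / f radians off the axis. A picture is of the moment at which its call begins. There is no depth.
- r.close_job(): hands the job in; it is judged then, once.
The state is a dict: "time_s": time; "q": joint angles; "joint_velocities": joint speeds; "joint_torque": joint torques, N m; "tool_pos": TCP position; "eef_rot": TCP orientation; "ft_force": force on the tool from outside, world axes, zero at the start; "moment": the same for the moment, N m; "width": finger opening in m; "grasp_force": force on a finger pad.
Only numpy, scipy, OpenCV 4.12 (cv2) and the standard library are available. Lean on these libraries where they do the work, as an engineer would, in place of code of your own. Each camera call takes 0.05 s, during which the arm holds its last target. There are 200 camera calls.

## Working session

There is one attempt and no reset: what is moved stays moved. The work goes in short steps, Python scripts to look and compute and a tool call to move; the robot and the scene stay as the last step left them, time stands still between calls to the robot, and variables do not carry over. Pictures are saved under pics/ and viewed, at most 20 in all, crops included, and the job is handed in when it is done.

Besides the shell and the picture viewer there is one more tool, called after ">>>" by a JSON object that holds its "name" and its "arguments", one argument or row to a line. play_rows: Moves the arm, as the interface text tells. Its arguments: {"type":"object","properties":{"commands":{"type":"array","items":{"type":"array","items":{"type":"number"}}},"squeeze":{"type":"number"}},"required":["commands"]}

```bash
mkdir -p pics; python3 - <<'E'
from bench import r
import cv2,pickle
d={}
for n in ("scene","top"):
    c=r.capture(n); d[n]=c; cv2.imwrite(f"pics/{n}0.png",c["img"][:,:,::-1])
    print(n,c["intrinsics"],c["rvec"],c["tvec"])
pickle.dump(d,open("c0.pkl","wb"))
print(r.sense())
E
```

```text
scene [[389.08317458   0.         273.91438205]
 [  0.         389.08317458 210.89577007]
 [  0.           0.           1.        ]] [ 1.14143482  2.51397119 -0.85716876] [ 0.3365954  -0.29972517  1.07182334]
top [[420.99237898   0.         281.51545627]
 [  0.         420.99237898 210.21149315]
 [  0.           0.           1.        ]] [ 2.21737506 -1.97831387  0.21685312] [-0.04043861  0.54139687  0.8686409 ]
{'time_s': 0.1, 'q': array([ 1.07002743e+00,  3.42655906e-01,  1.52490992e+00,  1.97232917e-06,
        1.27542108e+00, -1.46015237e-01]), 'joint_velocities': array([ 0.00038575, -0.00156462, -0.00148825,  0.00188345,  0.00119106,
       -0.00011565]), 'joint_torque': array([ 7.32093595e-04, -4.34448802e+01, -2.46492040e+01, -1.91477034e-04,
        4.79322756e-03, -1.58776595e-05]), 'tool_pos': array([0.18217589, 0.49199686, 0.23069802]), 'eef_rot': array([-5.54250553e-01, -3.09186214e+00,  2.07532416e-03]), 'ft_force': array([ 0.62443371, -0.12937573, -0.45582803]), 'moment': array([-0.04085219,  0.08731801, -0.00074417]), 'grasp_force': 0.0, 'width': 0.08520952001919525}
```

View pics/top0.png

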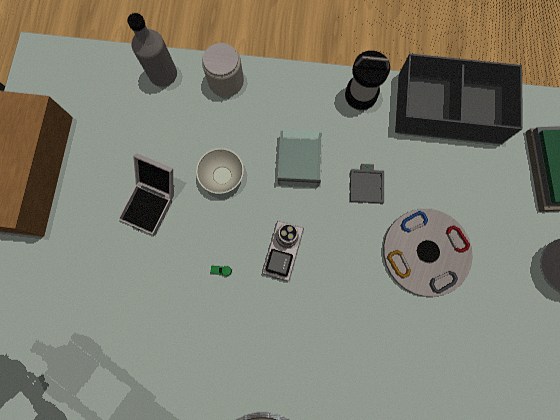

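View pics/scene0.png

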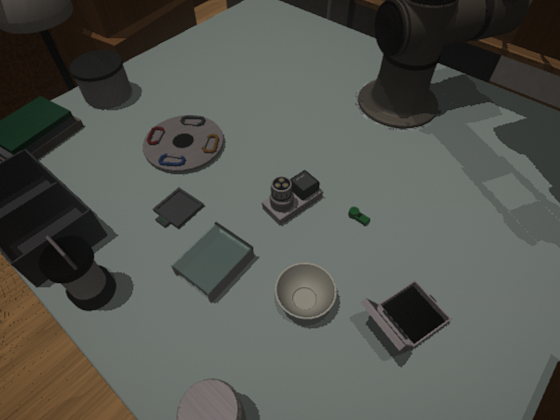

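Top view: pile at about (284,250), with the headlamp at (288,233) on the tin (far half) and the battery at (279,262). Riser is at (299,158), cradle (367,186), turntable (428,251), open case (147,195), bowl (220,172) and whistle (221,270). Next I'll zoom in for accurate corners.

```bash
cat > h.py <<'E'
import cv2,numpy as np,pickle
def ray(c,uv):
    R=cv2.Rodrigues(np.array(c["rvec"],float))[0]; t=np.array(c["tvec"],float).ravel()
    K=np.array(c["intrinsics"])
    d=R.T@np.linalg.solve(K,[uv[0],uv[1],1.]); return -R.T@t,d
def plane(c,uv,z):
    o,d=ray(c,uv); return (o+d*(z-o[2])/d[2])[:2]
def proj(c,p):
    return cv2.projectPoints(np.array(p,float).reshape(-1,3),np.array(c["rvec"],float),np.array(c["tvec"],float),np.array(c["intrinsics"]),None)[0].reshape(-1,2)
E
python3 - <<'E'
from h import *
d=pickle.load(open("c0.pkl","rb")); im=d["top"]["img"][:,:,::-1]
def crop(x0,y0,w,h,s):
    a=cv2.resize(im[y0:y0+h,x0:x0+w],None,fx=s,fy=s,interpolation=cv2.INTER_CUBIC)
    a=cv2.convertScaleAbs(a,alpha=1.4)
    for i in range(0,w,10):
        cv2.line(a,(i*s,0),(i*s,5 if i%50 else 12),(0,0,255),1)
    for j in range(0,h,10): cv2.line(a,(0,j*s),(5,j*s),(0,0,255),1)
    return a
cv2.imwrite("pics/c1.png",crop(255,120,140,165,3) if 0 else np.hstack([crop(255,210,60,75,8)[:600],crop(340,155,55,75,5)[:600].repeat(1,0) if 0 else np.zeros((600,1,3),np.uint8)]))
a=crop(270,125,60,65,6);b=crop(343,155,50,65,6)
cv2.imwrite("pics/c2.png",np.hstack([a,b]))
cv2.imwrite("pics/c3.png",crop(110,145,75,95,6))
# turntable by black dot
g=cv2.cvtColor(im,cv2.COLOR_BGR2GRAY)
m=(g<50).astype(np.uint8); n,l,s,ce=cv2.connectedComponentsWithStats(m)
for i in range(1,n):
    if s[i,4]>60: print(s[i],ce[i])
E
```

```text
[127  13  19  31 326] [137.09509202  25.1595092 ]
[ 345   51   45   60 1357] [367.2623434   77.75239499]
[135  52  42  35 641] [157.24960998  69.63338534]
[ 395   54  126   90 2498] [442.99239392 121.76421137]
[ 410   55  112   73 4282] [472.1914993   84.64829519]
[   0   97   72  140 3715] [ 43.37792732 171.81695828]
[533 128  27  78 768] [544.40755208 168.59635417]
[526 130  34  82 468] [535.31623932 172.50213675]
[135 158  34  36 654] [153.20795107 175.90978593]
[278 178  42   5  76] [298.17105263 180.40789474]
[ 122  187   46   45 1153] [144.80398959 209.38941891]
[401 211  27  21  97] [412.84536082 220.17525773]
[280 225  16  16 103] [287.73786408 232.45631068]
[446 226  24  26 156] [457.88461538 238.53205128]
[417 240  23  23 395] [427.80759494 251.13417722]
[266 249  27  28 177] [278.37288136 263.33333333]
[430 271  26  22  98] [441.42857143 282.75510204]
```

View pics/c1.png

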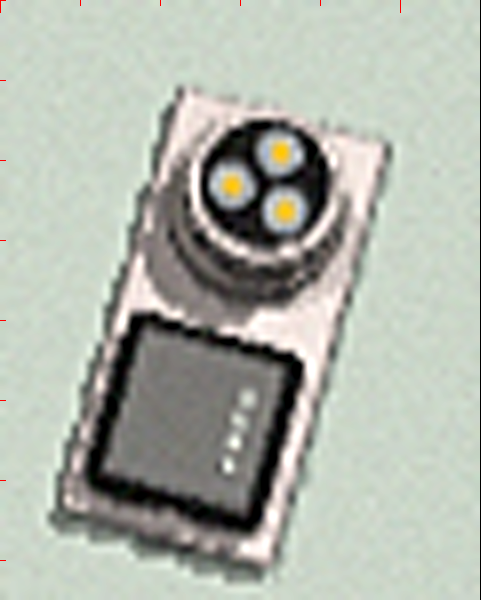

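View pics/c2.png

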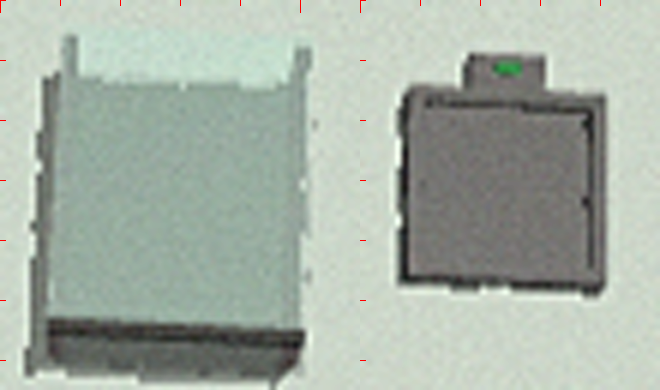

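View pics/c3.png

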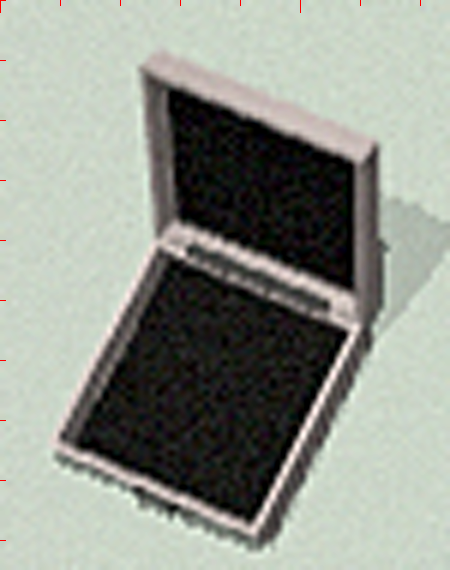

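```bash
python3 - <<'E'
from h import *
d=pickle.load(open("c0.pkl","rb")); c=d["top"]
np.set_printoptions(precision=4,suppress=True)
def quad(name,px,off,s,z):
    # pixel centres: crop coord u -> (u+.5)/s-.5+off
    P=np.array([plane(c,((u+.5)/s-.5+off[0],(v+.5)/s-.5+off[1]),z) for u,v in px])
    e=np.roll(P,-1,0)-P
    print(name,"c",P.mean(0),"len",np.linalg.norm(e,axis=1),"ang",np.degrees(np.arctan2(e[:,1],e[:,0])),"\n",P)
quad("case",[(180,92),(388,145),(268,555),(68,497)],(255,210),8,.024)
quad("batt",[(135,318),(300,355),(250,527),(90,480)],(255,210),8,.052)
quad("lamp",[(190,185),(265,115),(340,185),(265,258)],(255,210),8,.086)
quad("riser",[(68,36),(308,50),(303,330),(48,320)],(270,125),6,.040)
quad("cradle",[(408-360,88),(605-360,96),(603-360,292),(402-360,283)],(343,155),6,.010)
quad("open",[(160,243),(365,325),(255,535),(58,447)],(110,145),6,.018)
print("tt",plane(c,(427.8,251.1),.016))
s=d["scene"]
print("tt in scene",proj(s,[*plane(c,(427.8,251.1),.016),.016]))
print("lamp in scene",proj(s,[*plane(c,(287.7,232.5),.086),.086]), plane(c,(287.7,232.5),.086))
E
```

```text
case c [0.4609 0.0089] len [0.061  0.12   0.0576 0.1184] ang [-98.0148 169.8487  80.5105  -8.5506] 
 [[ 0.5239  0.0294]
 [ 0.5154 -0.031 ]
 [ 0.3973 -0.0098]
 [ 0.4068  0.047 ]]
batt c [0.4294 0.0143] len [0.046  0.0482 0.0448 0.0454] ang [-96.1462 170.0427  80.2921  -8.6763] 
 [[ 0.455   0.0334]
 [ 0.4501 -0.0123]
 [ 0.4026 -0.004 ]
 [ 0.4101  0.0402]]
lamp c [0.4896 0.0022] len [0.0274 0.0273 0.0278 0.0277] ang [ -40.061  -127.0674  140.8709   51.9935] 
 [[ 0.4875  0.0219]
 [ 0.5084  0.0042]
 [ 0.492  -0.0175]
 [ 0.4704  0.    ]]
riser c [ 0.6819 -0.0056] len [0.094  0.1141 0.0973 0.1161] ang [ -87.0373 -175.5972   94.1878    2.7676] 
 [[ 0.7369  0.0449]
 [ 0.7417 -0.049 ]
 [ 0.628  -0.0577]
 [ 0.6209  0.0393]]
cradle c [ 0.6339 -0.17  ] len [0.0779 0.0799 0.0781 0.0796] ang [ -85.9095 -177.0327   93.8842    2.8085] 
 [[ 0.6709 -0.1291]
 [ 0.6765 -0.2068]
 [ 0.5968 -0.211 ]
 [ 0.5915 -0.133 ]]
open c [0.5185 0.3364] len [0.088  0.09   0.0847 0.0874] ang [-105.4122  162.2325   72.8305  -15.6308] 
 [[0.5727 0.3661]
 [0.5493 0.2813]
 [0.4636 0.3087]
 [0.4886 0.3896]]
tt [ 0.4955 -0.317 ]
tt in scene [[181.7991 140.2527]]
lamp in scene [[280.1542 183.3971]] [0.4901 0.0022]
```

>>> {"name": "play_rows", "arguments": {
  "commands": [
    [0,0,0.064,26,-40,0,0],
    [0,0,0.064,26,-41,0,0],
    [0,0,0.064,26,-41,0,0],
    [0,0,0,26,-41,0,0],
    [0,0,0,26,-41,0,0],
    [0,0,0,26,-41,0,0],
    [0,0,0,26,-41,0,0],
    [0,0,0,26,-41,0,0],
    [0,0,0,26,-41,0,0],
    [0,0,0,26,-41,0,0],
    [0,0,0,25,-41,0,0],
    [0,0,0,23,-39,0,0],
    [0,0,0,0,0,0,0],
    [0,0,0,0,0,0,0]
  ]
}}

```text
time_s: 1.85
tool_pos: [0.4898, 0.0037, 0.2309]
eef_rot: [-0.256, -3.13, -0.001]
ft_force: [0.8, 0.5, 0.4]
width: 0.0854
grasp_force: 0.0
```

```bash
cat >> h.py <<'E'
def wplane(c,uv,z):
    K=np.array(c["intrinsics"]); R=cv2.Rodrigues(np.array(c["rvec"],float))[0]; t=np.array(c["tvec"],float).ravel()
    x=(uv[0]-K[0,2])/K[0,0]; y=(uv[1]-K[1,2])/K[1,1]; th=np.hypot(x,y)
    d=R.T@np.array([np.sin(th)*x/th,np.sin(th)*y/th,np.cos(th)]); o=-R.T@t
    return (o+d*(z-o[2])/d[2])[:2]
def wproj(c,p):
    K=np.array(c["intrinsics"])
    return cv2.fisheye.projectPoints(np.array(p,float).reshape(-1,1,3),np.array(c["rvec"],float),np.array(c["tvec"],float),K,np.zeros(4))[0].reshape(-1,2)
E
python3 - <<'E'
from bench import r
from h import *
c=r.capture("wrist"); pickle.dump(c,open("w1.pkl","wb")); print(c["intrinsics"],c["rvec"],c["tvec"])
R=cv2.Rodrigues(np.array(c["rvec"],float))[0]; print(-R.T@np.array(c["tvec"]).ravel())
im=c["img"][:,:,::-1].copy(); cv2.imwrite("pics/w1.png",im)
print("lamp expected px",wproj(c,[[.49,.0022,.086],[.4304,.0141,.052],[.461,.009,.024],[.6339,-.17,.01]]))
E
```

```text
[[325.1922621    0.         275.22141764]
 [  0.         325.1922621  210.1211067 ]
 [  0.           0.           1.        ]] [-2.23088143 -1.89165929 -0.25811253] [-0.08479055 -0.5008591   0.25006862]
[0.42413759 0.0154006  0.37477156]
lamp expected px [[272.47143562 196.52594351]
 [274.68149864 128.68130963]
 [274.67800824 156.79741099]
 [166.2973263  306.12000367]]
```

View pics/w1.png

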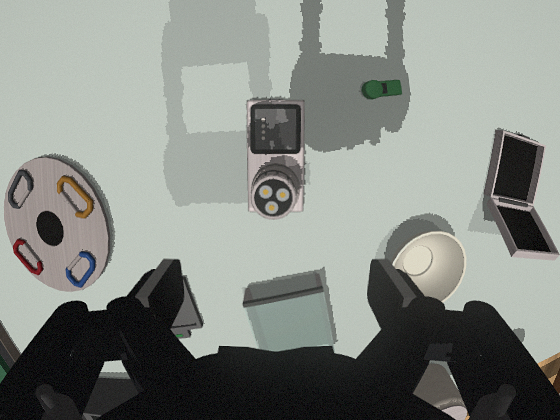

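The wrist view shows the lamp lens at (272,196), exactly where predicted, with the case aligned to the image columns. The riser strip is at about (285,285). Descending now.

>>> {"name": "play_rows", "arguments": {
  "commands": [
    [0,0,0,0,-0.5,-30,0.2],
    [0,0,0,0,-0.5,-30,0.2],
    [0,0,0,0,0,-30,0.2],
    [0,0,0,0,0,-30,0.2],
    [0,0,0,0,0,-30,0.2],
    [0,0,0,0,0,-15,0.2],
    [0,0,0,0,0,-9,0.2],
    [0,0,0,0,0,0,0.2],
    [0,0,0,0,0,0,1],
    [0,0,0,0,0,0,1],
    [0,0,0,0,0,0,1],
    [0,0,0,0,0,0,1],
    [0,0,0,0,0,0,1],
    [0,0,0,0,0,0,1]
  ],
  "squeeze": 30
}}

```text
time_s: 3.65
tool_pos: [0.491, 0.0022, 0.0583]
eef_rot: [0.256, 3.129, 0.0]
ft_force: [-0.7, 0.6, 6.9]
width: 0.0414
grasp_force: 30.1
```

>>> {"name": "play_rows", "arguments": {
  "commands": [
    [0,0,0,0,0,5,1],
    [0,0,0,0,0,20,1],
    [0,0,0,0,0,30,1],
    [0,0,0,0,0,30,1],
    [0,0,0,0,0,15,1],
    [0,0,0,0,0,0,1],
    [0,0,0,0,0,0,1]
  ]
}}

```text
time_s: 4.53
tool_pos: [0.4898, 0.0024, 0.1566]
eef_rot: [-0.255, -3.13, -0.0]
ft_force: [-0.3, 0.3, -0.8]
width: 0.0412
grasp_force: 30.6
```

```bash
python3 - <<'E'
from bench import r
from h import *
c=r.capture("scene"); pickle.dump(c,open("s2.pkl","wb"));w=r.capture("wrist"); pickle.dump(w,open("w2.pkl","wb"))
t=r.sense()["tool_pos"]; print(t,proj(c,t))
u,v=proj(c,t)[0].astype(int)
a=c["img"][v-60:v+60,u-60:u+60,::-1]; b=c["img"][v+0:v+100,u-60:u+60,::-1]
cv2.imwrite("pics/s2.png",cv2.resize(a,None,fx=4,fy=4,interpolation=cv2.INTER_CUBIC))
wi=w["img"][90:330,200:360,::-1]; cv2.imwrite("pics/w2.png",cv2.resize(wi,None,fx=2.5,fy=2.5,interpolation=cv2.INTER_CUBIC))
E
```

```text
[0.48977025 0.00238208 0.15637976] [[280.28198273 158.44161966]]
```

View pics/s2.png

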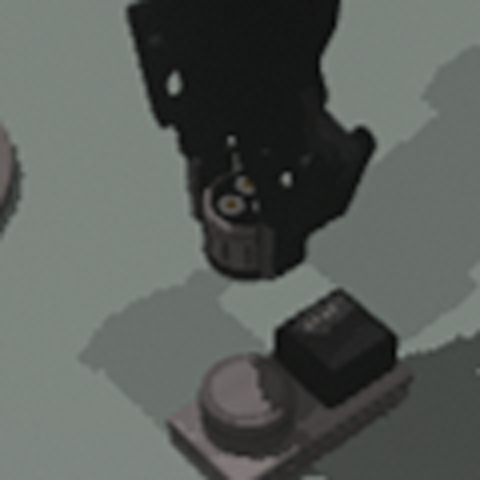

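View pics/w2.png

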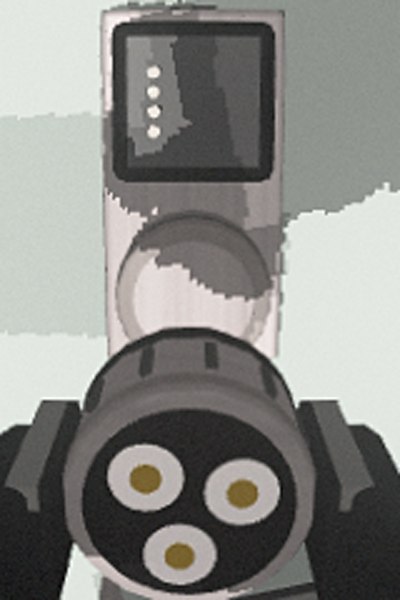

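>>> {"name": "play_rows", "arguments": {
  "commands": [
    [0,0,0,1,-20,0,1],
    [0,0,0,1,-30,0,1],
    [0,0,0,1,-30,0,1],
    [0,0,0,1,-30,0,1],
    [0,0,0,1,-30,0,1],
    [0,0,0,1,-30,0,1],
    [0,0,0,0,-30,0,1],
    [0,0,0,0,-30,0,1],
    [0,0,0,0,-30,0,1],
    [0,0,0,0,-30,0,1],
    [0,0,0,0,-20,0,1],
    [0,0,0,0,-10,-20,1],
    [0,0,0,0,0,-30,1],
    [0,0,0,0,0,-10,1],
    [0,0,0,0,0,0,1],
    [0,0,0,0,0,0,1]
  ]
}}

```text
time_s: 6.62
tool_pos: [0.497, -0.3179, 0.0984]
eef_rot: [0.255, 3.13, -0.001]
ft_force: [-0.6, -0.4, -1.5]
width: 0.0413
grasp_force: 30.6
```

```bash
python3 - <<'E'
from bench import r
from h import *
w=r.capture("wrist"); pickle.dump(w,open("w3.pkl","wb"))
t=r.sense()["tool_pos"]; print(t)
im=w["img"][:,:,::-1]
print("dot proj",wproj(w,[.4955,-.317,.016]))
wi=im[90:330,160:400]; cv2.imwrite("pics/w3.png",cv2.resize(wi,None,fx=2,fy=2,interpolation=cv2.INTER_CUBIC))
# disc outline: tint mask of the disc rim -> left/right extents are easier from carabiner colours in top view
d=pickle.load(open("c0.pkl","rb"))["top"]; hsv=cv2.cvtColor(d["img"],cv2.COLOR_RGB2HSV)
h,s,v=cv2.split(hsv); sub=np.zeros_like(h); sub[200:305,375:480]=1
# disc = pinkish grey vs greenish shelf
a=d["img"].astype(int); m=((a[...,0]>=a[...,1]-2)&(sub>0)).astype(np.uint8)
m=cv2.morphologyEx(m,cv2.MORPH_OPEN,np.ones((3,3))); cs,_=cv2.findContours(m,0,1); k=max(cs,key=cv2.contourArea)
k=cv2.convexHull(k); e=cv2.fitEllipse(k); print(e,plane(d,e[0],.012))
E
```

```text
[ 0.49704156 -0.31794087  0.0985361 ]
dot proj [[274.86212588 212.8781058 ]]
((427.4648742675781, 252.33905029296875), (85.30757904052734, 91.65023803710938), 130.75453186035156) [ 0.49323709 -0.31763745]
```

View pics/w3.png

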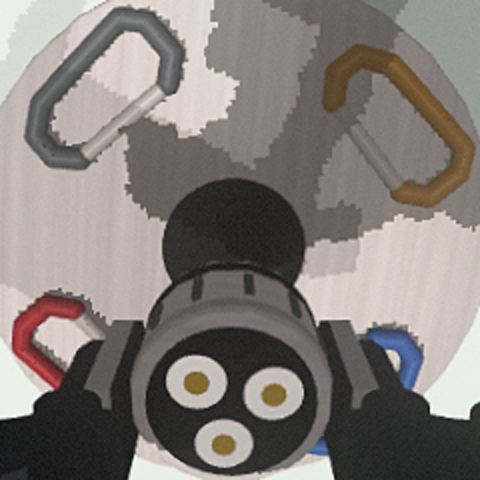

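The dot centre sits near full-image (277,214) against the predicted (275,213), which agrees within 2 mm. Lowering and releasing.

>>> {"name": "play_rows", "arguments": {
  "commands": [
    [0,0,0,-1.5,1,-25,1],
    [0,0,0,0,0,-25,1],
    [0,0,0,0,0,-15,1],
    [0,0,0,0,0,-6,1],
    [0,0,0,0,0,-3,1],
    [0,0,0,0,0,-2,1],
    [0,0,0,0,0,0,1],
    [0,0,0,0,0,0,1]
  ]
}}

```text
time_s: 7.68
tool_pos: [0.4953, -0.317, 0.0223]
eef_rot: [0.255, 3.13, -0.001]
ft_force: [-1.9, 1.5, 6.4]
width: 0.0411
grasp_force: 31.1
```

>>> {"name": "play_rows", "arguments": {
  "commands": [
    [0,0,0,0,0,0,0.3],
    [0,0,0,0,0,0,0.2],
    [0,0,0,0,0,0,0.2],
    [0,0,0,0,0,0,0.2],
    [0,0,0,0,0,10,0.2],
    [0,0,0,0,0,20,0.2],
    [0,0,0,0,0,30,0.2],
    [0,0,0,0,0,40,0.2],
    [0,0,0,0,20,30,0.2],
    [0,0,0,0,40,0,0.2]
  ]
}}

```text
time_s: 8.93
tool_pos: [0.4962, -0.258, 0.1548]
eef_rot: [0.258, 3.125, -0.006]
ft_force: [0.4, -0.4, -0.2]
width: 0.0683
grasp_force: 0.0
```

```bash
python3 - <<'E'
from bench import r
from h import *
d={n:r.capture(n) for n in("top","wrist","scene")}; pickle.dump(d,open("c4.pkl","wb"))
t=r.sense(); print(t["tool_pos"])
w=d["wrist"]["img"][:,:,::-1]; tp=d["top"]["img"][200:300,375:480,::-1]
cv2.imwrite("pics/w4.png",np.hstack([cv2.resize(w[:,100:400],(300,420)),cv2.resize(tp,(441,420),interpolation=cv2.INTER_CUBIC)]))
print(wproj(d["wrist"],[[.4955,-.317,.05],[.4955,-.317,.016]]),proj(d["top"],[.4955,-.317,.05]))
E
```

```text
[ 0.49503085 -0.25533362  0.15243891]
[[194.97106616 220.71385704]
 [203.58055514 209.49903513]] [[433.11578733 249.21556005]]
```

View pics/w4.png

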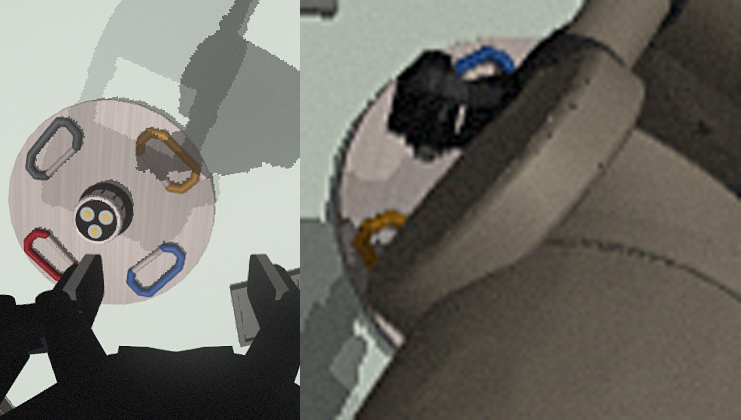

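Headlamp stands upright, centred on the dot (lens at about (197,219) against the predicted (195,221)). Tin next.

```bash
python3 - <<'E'
from h import *
w=pickle.load(open("w2.pkl","rb"))
f=lambda u,v:(u/2.5+200,v/2.5+90)
print("tin",wplane(w,f(195,289),.052),"batt",wplane(w,f(192.5,102),.052))
P=[wplane(w,f(*p),.024) for p in((102,12),(284,12))];print("case near end",P)
P=[wplane(w,f(*p),.052) for p in((113,22),(272,22),(118,289),(272,289))];print(P)
w=pickle.load(open("w1.pkl","rb"))
cv2.imwrite("pics/ris.png",cv2.resize(w["img"][255:355,160:350,::-1],None,fx=4,fy=4,interpolation=cv2.INTER_CUBIC))
E
```

```text
tin [0.48868962 0.00580802] batt [0.43078495 0.01451294]
case near end [array([ 0.39598984, -0.0103276 ]), array([0.40584826, 0.04991352])]
[array([ 0.40250521, -0.00508736]), array([0.41025075, 0.04218345]), array([ 0.4847066 , -0.01823114]), array([0.49265761, 0.02989199])]
```

View pics/ris.png

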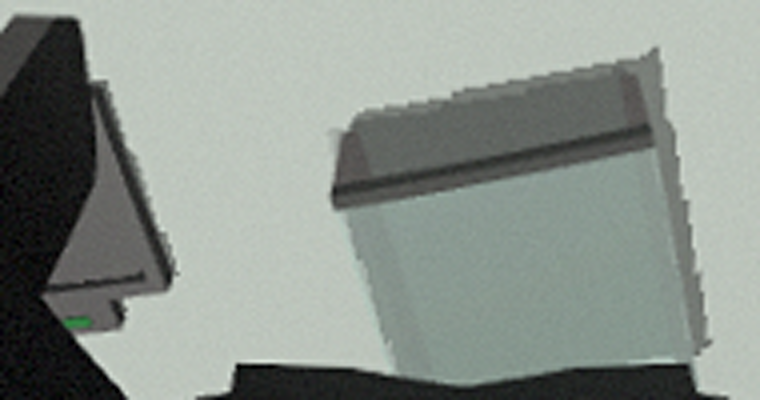

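The crop shows the riser's strip running from (334,196) to (650,134), with panel feet at (332,130) and (657,50).

```bash
python3 - <<'E'
from h import *
w=pickle.load(open("w1.pkl","rb"));c=pickle.load(open("c0.pkl","rb"))["top"]
f=lambda u,v:((u+.5)/4-.5+160,(v+.5)/4-.5+255)
def rep(n,a,b,z,wd,fn):
    a=fn(a,z);b=fn(b,z); m=(a+b)/2; e=b-a; x=np.array([abs(e[1]),-e[0]*np.sign(e[1])]); x/=np.linalg.norm(x)
    print(n,a,b,"len",np.linalg.norm(e),"mid",m,"ang",np.degrees(np.arctan2(x[1],x[0])),"centre",m+.062*x)
W=lambda p,z:wplane(w,f(*p),z)
rep("w top",(334,196),(650,134),.040,98,W)
rep("w bot",(334,185),(650,123),.034,98,W)
rep("w feet",(332,130),(657,50),0,98,W)
g=lambda u,v:((u+.5)/6-.5+270,(v+.5)/6-.5+125)
T=lambda p,z:plane(c,g(*p),z)
rep("t top",(48,326),(303,336),.040,98,T)
rep("t feet",(27,375),(275,388),0,98,T)
E
```

```text
w top [ 0.62432978 -0.05653493] [0.61873744 0.03944612] len 0.09614383605105077 mid [ 0.62153361 -0.0085444 ] ang 3.33457122158626 centre [ 0.68342864 -0.00493809]
w bot [ 0.62400114 -0.05699946] [0.61844002 0.04027329] len 0.09743158360997634 mid [ 0.62122058 -0.00836308] ang 3.272060030615477 centre [ 0.68311951 -0.0048243 ]
w feet [ 0.62294688 -0.06050622] [0.61155807 0.04785991] len 0.10896294596380642 mid [ 0.61725247 -0.00632316] ang 5.999513251975762 centre [6.78912886e-01 1.57084499e-04]
t top [0.61856111 0.03905949] [ 0.62566569 -0.05794114] len 0.09726046711173668 mid [ 0.6221134  -0.00944083] ang 4.1890130251279345 centre [ 0.68394777 -0.00491191]
t feet [0.60944215 0.04672208] [ 0.61530012 -0.05140313] len 0.09829991415544218 mid [ 0.61237113 -0.00234052] ang 3.416440142639107 centre [0.67426094 0.00135423]
```

>>> {"name": "play_rows", "arguments": {
  "commands": [
    [0,0,0,0,30,0,0.2],
    [0,0,0,0,30,0,0.2],
    [0,0,0,0,30,0,0.2],
    [0,0,0,0,30,0,0.2],
    [0,0,0,0,30,0,0.2],
    [0,0,0,0,30,0,0.2],
    [0,0,0,0,30,0,0.2],
    [0,0,0,-2,28,0,0.2],
    [0,0,0,-2,23,0,0.2],
    [0,0,0,0,0,0,0.2],
    [0,0,0,0,0,0,0.2]
  ]
}}

```text
time_s: 10.45
tool_pos: [0.4913, 0.0034, 0.1514]
eef_rot: [0.256, 3.131, -0.001]
ft_force: [0.8, 0.2, 0.7]
width: 0.0685
grasp_force: 0.0
```

>>> {"name": "play_rows", "arguments": {
  "commands": [
    [0,0,0,-1,1,-30,0.2],
    [0,0,0,0,0,-30,0.2],
    [0,0,0,0,0,-30,0.2],
    [0,0,0,0,0,-20,0.2],
    [0,0,0,0,0,-9,0.2],
    [0,0,0,0,0,0,0.2],
    [0,0,0,0,0,0,0.5],
    [0,0,0,0,0,0,1],
    [0,0,0,0,0,0,1],
    [0,0,0,0,0,0,1],
    [0,0,0,0,0,0,1],
    [0,0,0,0,0,0,1]
  ]
}}

```text
time_s: 11.95
tool_pos: [0.4906, 0.005, 0.0334]
eef_rot: [0.255, 3.129, -0.001]
ft_force: [-1.0, -1.8, 6.8]
width: 0.0489
grasp_force: 31.5
```

>>> {"name": "play_rows", "arguments": {
  "commands": [
    [0,0,0,0,0,5,1],
    [0,0,0,0,0,20,1],
    [0,0,0,0,0,35,1],
    [0,0,0,0,0,35,1],
    [0,0,0,0,10,25,1],
    [0,0,0.083,3,30,0,1],
    [0,0,0.083,3,30,0,1],
    [0,0,0.083,3,30,0,1],
    [0,0,0.083,3,30,0,1],
    [0,0,0.083,3,30,0,1],
    [0,0,0.083,3,30,0,1],
    [0,0,0.083,3,30,0,1],
    [0,0,0.082,3,30,0,1],
    [0,0,0,2,30,0,1],
    [0,0,0,2,30,0,1],
    [0,0,0,0,21,0,1],
    [0,0,0,0,0,0,1],
    [0,0,0,0,0,0,1]
  ]
}}

```text
time_s: 14.2
tool_pos: [0.5177, 0.3357, 0.1522]
eef_rot: [0.777, -3.043, 0.001]
ft_force: [-0.6, -0.5, 0.1]
width: 0.0486
grasp_force: 31.2
```

```bash
python3 - <<'E'
from bench import r
from h import *
d={n:r.capture(n) for n in("wrist","scene")}; pickle.dump(d,open("c5.pkl","wb"))
t=r.sense(); print(t["tool_pos"],t["eef_rot"],t["q"])
print(wproj(d["wrist"],[[.5727,.3661,.018],[.5493,.2813,.018],[.4636,.3087,.018],[.4886,.3896,.018]]))
w=d["wrist"]["img"][:,:,::-1]
s=d["scene"]["img"][150:350,240:470,::-1]
cv2.imwrite("pics/w5.png",np.hstack([w[60:360,100:460],cv2.resize(s,(345,300))]))
E
```

```text
[0.51796593 0.3354131  0.15239633] [ 7.76055686e-01 -3.04396297e+00  2.48742700e-04] [ 4.50582754e-01  5.76182467e-01  1.36715068e+00 -1.10953042e-04
  1.19854555e+00 -1.61943562e+00]
[[275.56675807 263.43814379]
 [204.85316284 200.2062871 ]
 [277.77727721 128.93502119]
 [343.8296248  198.6357591 ]]
```

View pics/w5.png

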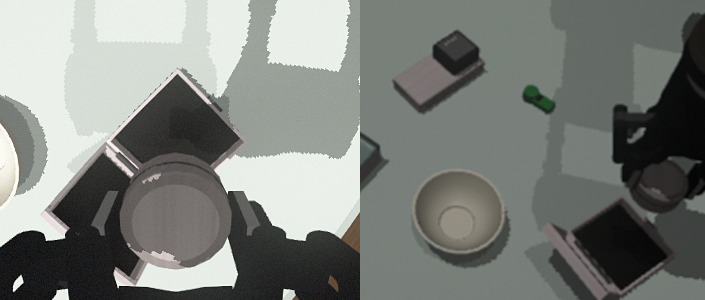

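Predicted case corners (278,129) and (344,199) match the picture, so the tin is centred over the case. Lowering.

>>> {"name": "play_rows", "arguments": {
  "commands": [
    [0,0,0,0.5,0.5,-30,1],
    [0,0,0,0,0,-30,1],
    [0,0,0,0,0,-30,1],
    [0,0,0,0,0,-20,1],
    [0,0,0,0,0,-15,1],
    [0,0,0,0,0,-8,1],
    [0,0,0,0,0,-4,1],
    [0,0,0,0,0,-2,1],
    [0,0,0,0,0,0,1],
    [0,0,0,0,0,0,1]
  ]
}}

```text
time_s: 15.55
tool_pos: [0.5186, 0.337, 0.0138]
eef_rot: [-0.777, 3.043, 0.0]
ft_force: [0.5, -0.2, -0.4]
width: 0.0491
grasp_force: 31.2
```

>>> {"name": "play_rows", "arguments": {
  "commands": [
    [0,0,0,0,0,-1,1],
    [0,0,0,0,0,-1,1],
    [0,0,0,0,0,0,1],
    [0,0,0,0,0,0,1]
  ]
}}

```text
time_s: 16.05
tool_pos: [0.5185, 0.337, 0.0124]
eef_rot: [-0.777, 3.043, 0.0]
ft_force: [-2.5, -1.0, 6.5]
width: 0.0486
grasp_force: 32.0
```

Contact made. Opening slightly, then lifting.

>>> {"name": "play_rows", "arguments": {
  "commands": [
    [0,0,0,0,0,0,0.3],
    [0,0,0,0,0,0,0.3],
    [0,0,0,0,0,0,0.3],
    [0,0,0,0,0,4,0.3],
    [0,0,0,0,0,15,0.3],
    [0,0,0,0,0,30,0.3],
    [0,0,0,0,0,40,0.3],
    [0,0,0,0,0,50,0.3],
    [0,0,0,0,0,0,0.2],
    [0,0,0,0,0,0,0.2]
  ]
}}

```text
time_s: 17.3
tool_pos: [0.5181, 0.3367, 0.1508]
eef_rot: [-0.777, 3.043, 0.0]
ft_force: [-0.5, 0.6, -0.6]
width: 0.0683
grasp_force: 0.0
```

```bash
python3 - <<'E'
from bench import r
from h import *
d={n:r.capture(n) for n in("wrist","scene")}; pickle.dump(d,open("c6.pkl","wb"))
t=r.sense(); print(t["tool_pos"])
w=d["wrist"]["img"][:,:,::-1]
s=d["scene"]["img"][230:370,330:470,::-1]
cv2.imwrite("pics/w6.png",np.hstack([w[60:360,100:460],cv2.resize(s,(300,300))]))
print(wproj(d["wrist"],[.5185,.3364,.031]))
E
```

```text
[0.51769359 0.33647595 0.1493096 ]
[[274.53943277 202.18538118]]
```

View pics/w6.png

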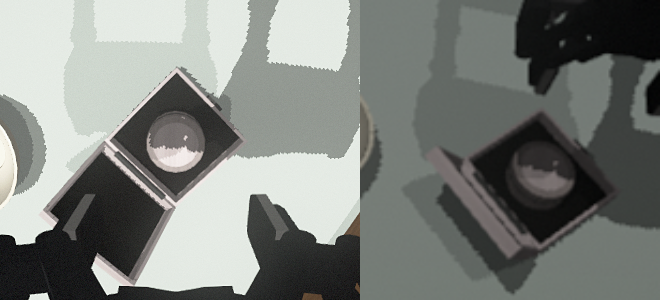

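The tin sits flat and centred in the case (top at (275,201)). Battery next.

>>> {"name": "play_rows", "arguments": {
  "commands": [
    [0,0,-0.083,-8,-20,0,0.2],
    [0,0,-0.083,-8,-30,0,0.2],
    [0,0,-0.083,-8,-30,0,0.2],
    [0,0,-0.083,-8,-30,0,0.2],
    [0,0,-0.083,-8,-30,0,0.2],
    [0,0,-0.083,-8,-30,0,0.2],
    [0,0,-0.083,-8,-30,0,0.2],
    [0,0,-0.082,-8,-30,0,0.2],
    [0,0,0,-8,-30,0,0.2],
    [0,0,0,-8,-30,0,0.2],
    [0,0,0,-7,-20,0,0.2],
    [0,0,0,0,-12,0,0.2],
    [0,0,0,0,0,0,0.2],
    [0,0,0,0,0,0,0.2]
  ]
}}

```text
time_s: 19.15
tool_pos: [0.4315, 0.0153, 0.1501]
eef_rot: [-0.255, -3.131, -0.001]
ft_force: [0.9, 0.2, -0.1]
width: 0.0681
grasp_force: 0.0
```

```bash
python3 - <<'E'
from bench import r
from h import *
c=r.capture("wrist"); pickle.dump(c,open("w7.pkl","wb"))
a=np.array([plane(pickle.load(open("c0.pkl","rb"))["top"],(1,1),0)]) 
im=c["img"]; m=(im.max(2)<75).astype(np.uint8)
u,v=wproj(c,[.4306,.0143,.052])[0]; print(u,v)
m=cv2.morphologyEx(m,cv2.MORPH_OPEN,np.ones((3,3)))
cs,_=cv2.findContours(m,0,2)
for k in cs:
    if cv2.contourArea(k)>500:
        q=cv2.minAreaRect(k)
        if np.hypot(q[0][0]-u,q[0][1]-v)<60:
            P=np.array([wplane(c,p,.052) for p in cv2.boxPoints(q)]); e=np.diff(P,axis=0)
            print(q,P.mean(0),np.linalg.norm(e,axis=1),np.degrees(np.arctan2(e[:,1],e[:,0])))
E
```

```text
272.41934621257826 208.60624527288098
((273.0, 204.0), (64.0, 64.0), 90.0) [0.42767984 0.01522   ] [0.04822718 0.05113979 0.05081911] [ 80.60201454  -8.0103037  -99.35340187]
```

>>> {"name": "play_rows", "arguments": {
  "commands": [
    [0,0,0,-1,-0.5,-30,0.2],
    [0,0,0,0,0,-30,0.2],
    [0,0,0,0,0,-30,0.2],
    [0,0,0,0,0,-18,0.2],
    [0,0,0,0,0,-8,0.2],
    [0,0,0,0,0,0,0.2],
    [0,0,0,0,0,0,0.5],
    [0,0,0,0,0,0,1],
    [0,0,0,0,0,0,1],
    [0,0,0,0,0,0,1],
    [0,0,0,0,0,0,1],
    [0,0,0,0,0,0,1]
  ]
}}

```text
time_s: 20.7
tool_pos: [0.431, 0.0143, 0.0352]
eef_rot: [0.255, 3.129, 0.0]
ft_force: [-1.1, 0.5, 6.0]
width: 0.0494
grasp_force: 32.2
```

>>> {"name": "play_rows", "arguments": {
  "commands": [
    [0,0,0,0,0,4,1],
    [0,0,0,0,0,20,1],
    [0,0,0,0,0,30,1],
    [0,0,0,0,0,30,1],
    [0,0,0,0,0,25,1],
    [0,0,0.074,20,-18,0,1],
    [0,0,0.074,25,-22,0,1],
    [0,0,0.074,26,-24,0,1],
    [0,0,0,26,-24,0,1],
    [0,0,0,26,-24,0,1],
    [0,0,0,26,-24,0,1],
    [0,0,0,26,-24,0,1],
    [0,0,0,20,-18,0,1],
    [0,0,0,9,-6.5,0,1],
    [0,0,0,0,0,0,1],
    [0,0,0,0,0,0,1]
  ]
}}

```text
time_s: 22.7
tool_pos: [0.6337, -0.1693, 0.1433]
eef_rot: [0.094, -3.139, -0.001]
ft_force: [0.9, -0.4, -1.6]
width: 0.0491
grasp_force: 31.6
```

```bash
python3 - <<'E'
from bench import r
from h import *
d={n:r.capture(n) for n in("wrist","scene")}; pickle.dump(d,open("c8.pkl","wb"))
t=r.sense(); print(t["tool_pos"],t["eef_rot"],t["width"])
w=d["wrist"]["img"][:,:,::-1]
s=d["scene"]["img"][110:260,130:340,::-1]
cv2.imwrite("pics/w8.png",np.hstack([w[60:360,100:460],cv2.resize(s,(420,300))]))
print(wproj(d["wrist"],[[.6709,-.1291,.01],[.6765,-.2068,.01],[.5968,-.211,.01],[.5915,-.133,.01]]))
E
```

```text
[ 0.63387412 -0.16939239  0.14357731] [ 9.39826072e-02 -3.13989013e+00 -4.57729160e-04] 0.04929931157399616
[[315.73528096 240.73870266]
 [230.7858184  241.76759397]
 [228.26714347 154.34345029]
 [319.42988222 153.48377851]]
```

View pics/w8.png

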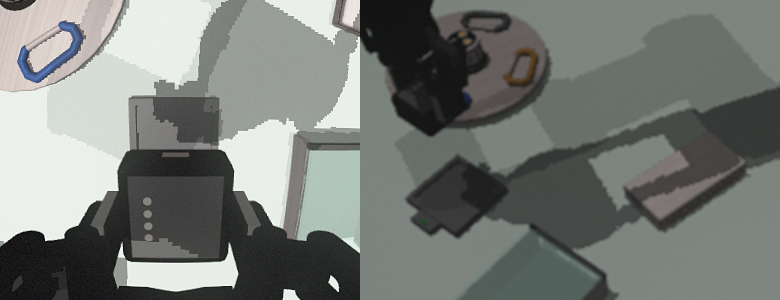

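The battery is level, and the cradle's near corners (229,156) and (319,156) agree with the prediction within 2 px. Lowering.

>>> {"name": "play_rows", "arguments": {
  "commands": [
    [0,0,0,0.5,-0.5,-30,1],
    [0,0,0,0.5,0,-30,1],
    [0,0,0,0,0,-30,1],
    [0,0,0,0,0,-20,1],
    [0,0,0,0,0,-10,1],
    [0,0,0,0,0,-4,1],
    [0,0,0,0,0,-2,1],
    [0,0,0,0,0,0,1],
    [0,0,0,0,0,0,1]
  ]
}}

```text
time_s: 23.92
tool_pos: [0.6357, -0.1708, 0.0179]
eef_rot: [-0.093, 3.139, -0.0]
ft_force: [0.2, -0.5, -1.3]
width: 0.0489
grasp_force: 31.6
```

>>> {"name": "play_rows", "arguments": {
  "commands": [
    [0,0,0,-1,0,-1,1],
    [0,0,0,0,0,-1,1],
    [0,0,0,0,0,0,1],
    [0,0,0,0,0,0,1]
  ]
}}

```text
time_s: 24.42
tool_pos: [0.6351, -0.1708, 0.0172]
eef_rot: [-0.093, 3.138, -0.001]
ft_force: [-1.7, 0.4, 8.1]
width: 0.0493
grasp_force: 32.7
```

>>> {"name": "play_rows", "arguments": {
  "commands": [
    [0,0,0,0,0,0,0.4],
    [0,0,0,0,0,0,0.3],
    [0,0,0,0,0,0,0.2],
    [0,0,0,0,0,5,0.2],
    [0,0,0,0,0,20,0.2],
    [0,0,0,0,0,30,0.2],
    [0,0,0,0,0,40,0.2],
    [0,0,-0.074,-20,20,30,0],
    [0,0,-0.074,-30,25,0,0],
    [0,0,-0.074,-30,25,0,0],
    [0,0,0,-30,25,0,0],
    [0,0,0,-30,25,0,0],
    [0,0,0,-30,25,0,0],
    [0,0,0,-25,20,0,0],
    [0,0,0,-10,15,0,0],
    [0,0,0,0,0,0,0],
    [0,0,0,0,0,0,0]
  ]
}}

```text
time_s: 26.55
tool_pos: [0.4306, 0.0088, 0.1408]
eef_rot: [0.255, 3.129, -0.0]
ft_force: [0.0, 0.4, -0.1]
width: 0.0848
grasp_force: 0.0
```

```bash
python3 - <<'E'
from bench import r
from h import *
d={n:r.capture(n) for n in("wrist","scene","top")}; pickle.dump(d,open("c9.pkl","wb"))
t=r.sense(); print(t["tool_pos"],t["eef_rot"],t["width"])
w=d["wrist"]["img"][:,:,::-1]
s=d["scene"]["img"][170:245,140:230,::-1]
cv2.imwrite("pics/w9.png",np.hstack([w[:,80:480],cv2.resize(s,(400,420))]))
C=np.array([.461,.009]);a=np.radians(-9.3);x=np.array([np.cos(a),np.sin(a)]);y=np.array([-x[1],x[0]])
print(wproj(d["wrist"],[[*(C+i*.062*x+j*.031*y),.024] for i,j in((-1,-1),(-1,1),(1,1),(1,-1))]))
print(proj(d["scene"],[.6339,-.17,.034]))
E
```

```text
[0.43006353 0.00876718 0.14022003] [2.56537390e-01 3.13095295e+00 2.27695252e-05] 0.08531414386702427
[[241.85991199 164.91117354]
 [318.46180806 164.91808935]
 [313.0357699  299.04962318]
 [246.36968133 299.29928938]]
[[175.25606806 198.337265  ]]
```

View pics/w9.png

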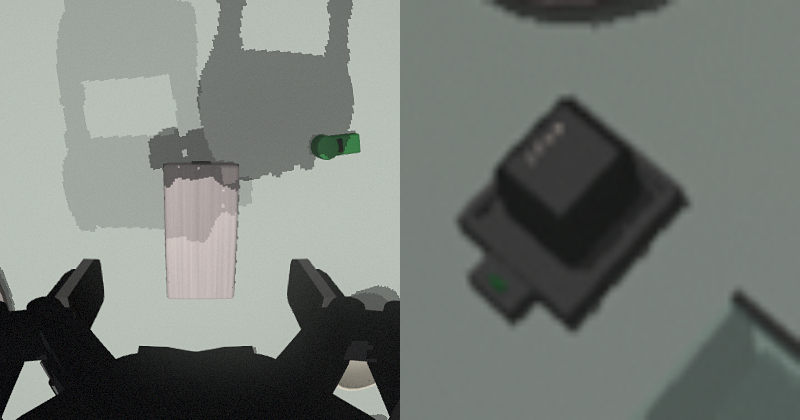

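Battery is flat in the cradle. The case's predicted near corners (242,165) and (318,165) match what I see, and the far edge at row 298 matches too. Gripping its near end.

>>> {"name": "play_rows", "arguments": {
  "commands": [
    [0,0,0,-8,4,-25,0],
    [0,0,0,-9,4,-30,0],
    [0,0,0,0,0,-30,0],
    [0,0,0,0,0,-25,0],
    [0,0,0,0,0,-14,0],
    [0,0,0,0,0,-6,0],
    [0,0,0,0,0,-3,0],
    [0,0,0,0,0,0,0],
    [0,0,0,0,0,0,0.2],
    [0,0,0,0,0,0,0.5],
    [0,0,0,0,0,0,1],
    [0,0,0,0,0,0,1],
    [0,0,0,0,0,0,1],
    [0,0,0,0,0,0,1]
  ],
  "squeeze": 40
}}

```text
time_s: 28.45
tool_pos: [0.4127, 0.0173, 0.008]
eef_rot: [0.256, 3.13, 0.0]
ft_force: [-1.9, -0.9, 5.0]
width: 0.0609
grasp_force: 42.8
```

>>> {"name": "play_rows", "arguments": {
  "commands": [
    [0,0,0,0,0,1,1],
    [0,0,0.045,5,-2,0,1],
    [0,0,0.045,10,-5,0,1],
    [0,0,0.045,10,-6,0,1],
    [0,0,0.045,10,-6,0,1],
    [0,0,0.043,10,-7,0,1],
    [0,0,0,10,-7,0,1],
    [0,0,0,5,0,0,1],
    [0,0,0,0,0,0,1],
    [0,0,0,0,0,0,1]
  ]
}}

```text
time_s: 29.7
tool_pos: [0.4721, -0.0155, 0.0083]
eef_rot: [0.095, -3.14, -0.0]
ft_force: [-0.2, 0.0, -1.2]
width: 0.0612
grasp_force: 43.6
```

```bash
python3 - <<'E'
from bench import r
from h import *
d={n:r.capture(n) for n in("wrist","scene")}; pickle.dump(d,open("c10.pkl","wb"))
t=r.sense(); print(t["tool_pos"],t["eef_rot"],t["width"],t["ft_force"])
w=d["wrist"]["img"][:,:,::-1]
s=d["scene"]["img"][150:310,160:370,::-1]
cv2.imwrite("pics/w10.png",np.hstack([w[180:420,120:440],cv2.resize(s,(420,320))[:240] if 0 else cv2.resize(s,(315,240))]))
C=np.array([.6836,-.005]);a=np.radians(3.5);x=np.array([np.cos(a),np.sin(a)]);y=np.array([-x[1],x[0]])
print("in riser frame",[(t["tool_pos"][:2]-C)@x,(t["tool_pos"][:2]-C)@y])
E
```

```text
[ 0.47212963 -0.01546841  0.00834921] [ 9.46743224e-02 -3.14004657e+00 -2.52825843e-04] 0.060882614946670105 [ 0.02368324 -0.45067964 -0.61780109]
in riser frame [np.float64(-0.21171502041025758), np.float64(0.0024610748515488568)]
```

View pics/w10.png

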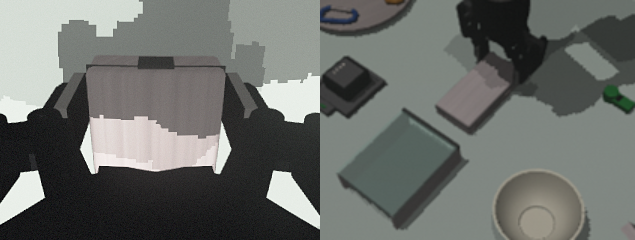

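Case is held level and in line with the riser mouth. Sliding it in.

>>> {"name": "play_rows", "arguments": {
  "commands": [
    [0,0,0,8,-1.5,0,1],
    [0,0,0,10,0,0,1],
    [0,0,0,10,0.6,0,1],
    [0,0,0,10,0.6,0,1],
    [0,0,0,10,0.6,0,1],
    [0,0,0,10,0.6,0,1],
    [0,0,0,10,0.6,0,1],
    [0,0,0,10,0.6,0,1],
    [0,0,0,10,0.6,0,1],
    [0,0,0,10,0.6,0,1],
    [0,0,0,10,0.6,0,1],
    [0,0,0,8,0.5,0,1],
    [0,0,0,5,0.5,0,1],
    [0,0,0,0,0,0,1],
    [0,0,0,0,0,0,1]
  ]
}}

```text
time_s: 31.68
tool_pos: [0.5933, -0.0108, 0.0083]
eef_rot: [-0.095, 3.14, 0.0]
ft_force: [0.8, 0.3, -1.0]
width: 0.0612
grasp_force: 43.6
```

>>> {"name": "play_rows", "arguments": {
  "commands": [
    [0,0,0,0,0,-1,1],
    [0,0,0,0,0,0,0.3],
    [0,0,0,0,0,0,0],
    [0,0,0,0,0,0,0],
    [0,0,0,0,0,0,0],
    [0,0,0,0,0,20,0],
    [0,0,0,0,0,30,0],
    [0,0,0,-20,-1,0,0],
    [0,0,0,-30,-2,0,0.55],
    [0,0,0,0,0,0,0.55],
    [0,0,0,0,0,0,0.55],
    [0,0,0,0,0,0,0.55]
  ]
}}

```text
time_s: 33.17
tool_pos: [0.5443, -0.0138, 0.0573]
eef_rot: [-0.095, 3.139, -0.0]
ft_force: [0.3, 1.4, -0.2]
width: 0.0386
grasp_force: 0.0
```

```bash
python3 - <<'E'
from bench import r
from h import *
d={n:r.capture(n) for n in("wrist","scene")}; pickle.dump(d,open("c11.pkl","wb"))
t=r.sense(); print(t["tool_pos"],t["eef_rot"],t["width"],t["ft_force"])
w=d["wrist"]["img"][:,:,::-1]
cv2.imwrite("pics/w11.png",cv2.resize(w[160:360,180:380],None,fx=3,fy=3,interpolation=cv2.INTER_CUBIC))
E
```

```text
[ 0.54393054 -0.01376215  0.0572008 ] [-9.47509321e-02  3.13981027e+00  7.85825229e-05] 0.038402428923391164 [0.51227045 0.14944483 0.79591052]
```

View pics/w11.png

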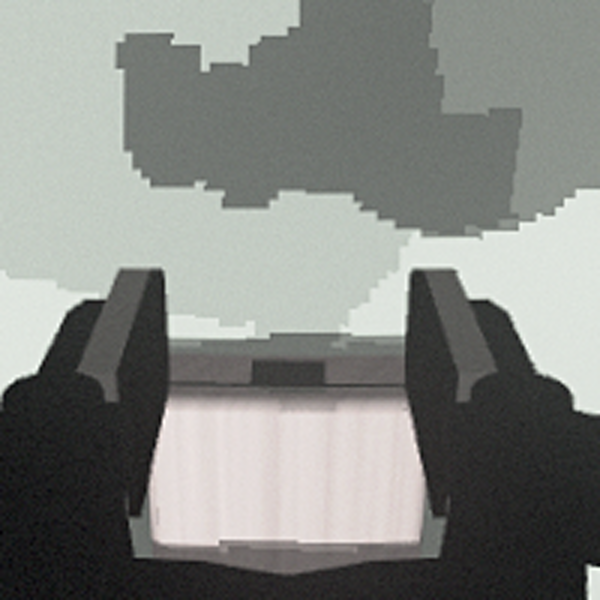

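The near end is in view, straight, with its top edge at row 288 (full image) and the latch between the finger lines. Lowering and pushing.

>>> {"name": "play_rows", "arguments": {
  "commands": [
    [0,0,0,0,0,-25,0.55],
    [0,0,0,0,0,-16,0.55],
    [0,0,0,0,0,-6,0.55],
    [0,0,0,8,0.5,0,0.55],
    [0,0,0,8,0.5,0,0.55],
    [0,0,0,6,0.5,0,0.55],
    [0,0,0,6,0.5,0,0.55],
    [0,0,0,6,0.4,0,0.55],
    [0,0,0,6,0.3,0,0.55],
    [0,0,0,6,0.3,0,0.55],
    [0,0,0,5,0.3,0,0.55],
    [0,0,0,4,0.3,0,0.55],
    [0,0,0,0,0,0,0.55]
  ]
}}

```text
time_s: 34.9
tool_pos: [0.5992, -0.0102, 0.0103]
eef_rot: [-0.094, 3.139, -0.0]
ft_force: [-0.5, 0.2, -0.2]
width: 0.0386
grasp_force: 0.0
```

>>> {"name": "play_rows", "arguments": {
  "commands": [
    [0,0,0,3,0.2,0,0.55],
    [0,0,0,3,0.2,0,0.55],
    [0,0,0,3,0.2,0,0.55],
    [0,0,0,0,0,0,0.55],
    [0,0,0,0,0,0,0.55]
  ]
}}

```text
time_s: 35.52
tool_pos: [0.6077, -0.0096, 0.0104]
eef_rot: [-0.095, 3.139, 0.0]
ft_force: [-1.2, 0.7, 0.3]
width: 0.0384
grasp_force: 0.0
```

```bash
python3 - <<'E'
from bench import r
from h import *
d={n:r.capture(n) for n in("wrist",)}; pickle.dump(d,open("c12.pkl","wb"))
t=r.sense(); print(t["tool_pos"],t["ft_force"])
w=d["wrist"]; im=w["img"][:,:,::-1]
cv2.imwrite("pics/w12.png",cv2.resize(im[180:330,180:380],None,fx=4,fy=4,interpolation=cv2.INTER_CUBIC))
C=np.array([.6836,-.005]);a=np.radians(3.5);x=np.array([np.cos(a),np.sin(a)]);y=np.array([-x[1],x[0]])
q=wproj(w,[[*(C-.062*x+j*y),z] for j,z in((-.031,.024),(.031,.024),(-.049,.04),(.049,.04),(0,0))])
print((q-[180,180])*4)
E
```

```text
[ 0.60759592 -0.00959573  0.01040514] [0.16447093 0.33295665 0.44633921]
[[111.79777884 484.22269016]
 [638.09844077 483.81899748]
 [-71.8452691  550.46073011]
 [821.68987784 549.99002664]
 [375.39706129 394.26355547]]
```

View pics/w12.png

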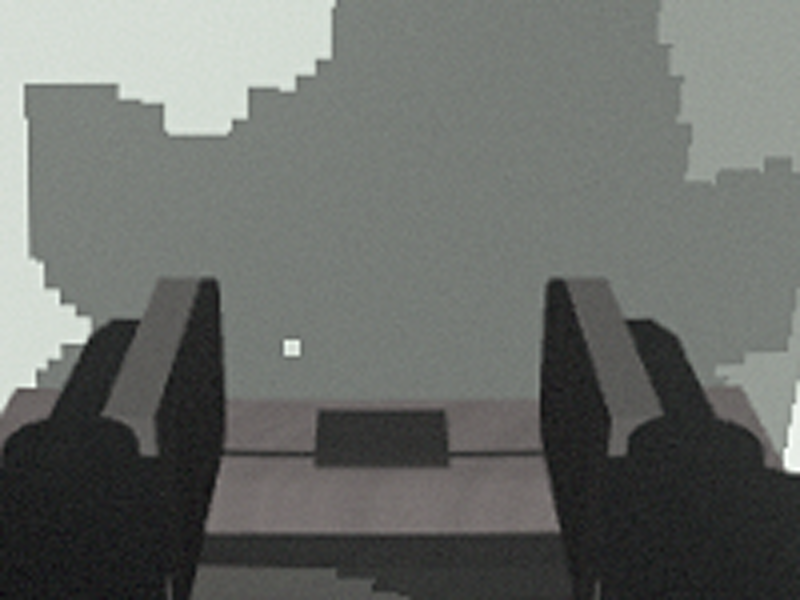

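The case's near face has its bottom edge at row 400 in the crop, against 394 for exactly flush. The latch is at column 382 against 375 for centred. Both are within about 2 mm. Backing off for a final check.

>>> {"name": "play_rows", "arguments": {
  "commands": [
    [0,0,0,-10,0,0,0.55],
    [0,0,0,-30,-2,0,0.55],
    [0,0,0,-20,0,20,0.55],
    [0,0,0,-10,0,40,0.55],
    [0,0,0,-20,0,50,0.55],
    [0,0,0,-40,0,50,0.55],
    [0,0,0,-30,30,10,0.55],
    [0,0,0,-20,50,0,0.55],
    [0,0,0,0,60,0,0.55],
    [0,0,0,0,60,0,0.55],
    [0,0,0,0,50,0,0.55],
    [0,0,0,0,20,0,0.55],
    [0,0,0,0,0,0,0.55],
    [0,0,0,0,0,0,0.55]
  ]
}}

```text
time_s: 37.33
tool_pos: [0.4279, 0.2575, 0.179]
eef_rot: [0.094, -3.14, 0.001]
ft_force: [-0.4, 0.1, 0.3]
width: 0.0385
grasp_force: 0.0
```

```bash
python3 - <<'E'
from bench import r
from h import *
d={n:r.capture(n) for n in("top","scene")}; pickle.dump(d,open("c13.pkl","wb"))
a=d["top"]["img"][110:290,250:490,::-1]; b=d["scene"]["img"][100:320,130:350,::-1]
cv2.imwrite("pics/f.png",np.hstack([cv2.resize(a,(480,360),interpolation=cv2.INTER_CUBIC),cv2.resize(b,(320,360),interpolation=cv2.INTER_CUBIC)]))
t=d["top"]; print((proj(t,[[.6339,-.17,.034],[.4955,-.317,.05]])-[250,110])*2)
E
```

```text
[[237.4765221  146.46602088]
 [366.23157467 278.43112011]]
```

View pics/f.png

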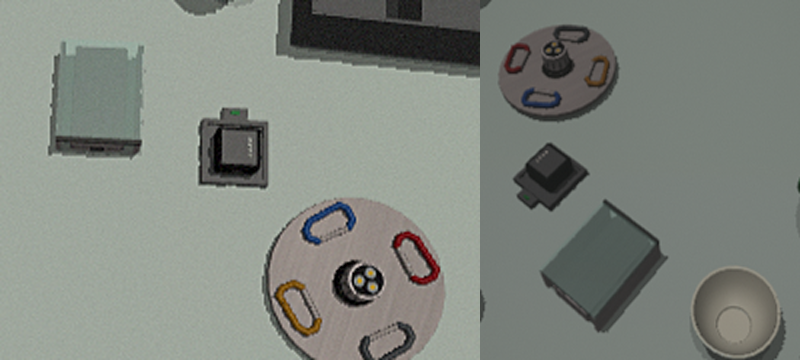

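Everything is in place: lamp centred, battery in the cradle at (238,147) against the predicted (237,146), case under the riser, and bowl unmoved. Handing in.

```bash
python3 -c "
from bench import r
print(r.close_job())"
```

```text
the job is handed in; nothing more can be done
None
```

I handed the job in at about 37 s of the 136 s allowed. By my camera checks, the headlamp is on the turntable dot, the tin in the open case, the battery in its cradle and the flat case flush under the riser to about 2 mm. The bowl and whistle looked untouched; the hand-in call returned no verdict.

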